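# Close up a table lamp's battery bay

### The arm

A 6-joint arm with a two-finger parallel gripper is mounted at the origin on a cart in front of the work surface, level with it; the furniture and walls round the work are solid. World frame = base frame: x ahead of the robot, y to its left, z up, the work surface at z = 0. Lengths are in mm, angles in degrees, forces in N, time in s.
With the tool pointing down it reaches from about 300 to 775 mm from the base axis. Payload 14.6 kg.
Tool frame: the origin (TCP) lies at the very end of the fingers, on their centre line; the grasp point (between the pads) lies 19 mm behind it (r.grip_depth is the distance from the TCP to the grasp point, in mm); z points along the fingers, y is the line along which they close (so a half turn about z gives the same grasp; the last joint's range is limited). The gripper opens to 85 mm and grips with 20 to 120 N. Pads are 22 mm wide; open, the fingers measure 114 mm over their backs; the gripper's body (76 mm by 85 mm) begins 54 mm behind the grasp point. The pads swing forward as they close: fully open they stand 13 mm farther back than shut.
Start: joints at [-73.258, 17.183, 87.147, -0, 75.671, -3.816], TCP at [193.126, -514.968, 231.281] pointing down, gripper open.
Joint ranges: [-173.82, 173.82], [-45.26, 126.66], [13.44, 144.39], [-59.66, 239.66], [0, 175.72], [-146.38, 146.38]. Speed limits (degrees/s): [127.2, 127.2, 147.25, 180, 180, 180].

### API

Orientations are given as [roll, pitch, yaw] about the fixed x, y, z axes, in that order (R = Rz(yaw) Ry(pitch) Rx(roll)).
In Python, from station import r, imaging gives the robot as it stands (r), with the cameras (imaging).
- The arm moves only by the shell command python3 inch.py 'ROWS'. ROWS is a JSON list of rows, 1 to 8 of them, each of 7 numbers: dx, dy, dz in shares of 300 mm (1.0 is 300 mm), then a rotation vector rx, ry, rz in shares of 90 degrees (1.0 is 90 degrees), then the opening from 0.0 (shut) to 1.0 (fully open); each row shifts and turns the commanded pose from where the row before left it, along the tool's axes as they then stand; what a row does not reach is not made up. A row lasts 1/12 s, in which the tool goes at most 41.7 mm and 7.16 degrees, less where a joint would pass 70% of its speed; a pose out of reach is approached as far as the arm can. The fingers move at their own pace and stop on an object; the grip force is fixed at half the most. Time passes only in rows, so rows that do not move let the fingers close. It prints the time, the measured TCP pose, the force, the opening and the grip force at its end. A shift or turn number past 1, either way, is cut back to 1. Input that does not fit is refused with a message, and nothing moves.
- r.get_obs(): the state, without advancing time (a new reading comes with each control period).
- imaging.capture(name): name is "side" or "top" or "wrist"; returns the picture (480x640x3 uint8, red, green, blue); there is no depth.
- imaging.calibration(name): a dict with "fovy" (degrees; the focal length in pixels is half the picture's height over the tangent of half this angle, whatever the lens; pixels are square), "cx", "cy" (the principal point, pixels), "k1" (the pictures are not rectified: a ray, as slopes to the right and down, at radius r is drawn at 1 + k1 r^2 times it, then the intrinsics apply), "T" (4x4, takes a point from camera to world coordinates); the wrist camera has in their place "tool_from_camera" (4x4, takes a point from camera to tool coordinates, whose origin is the TCP and whose axes are the flange's). Camera axes: x right, y up, looking along -z (the intrinsics and any distortion apply to the point x, -y, -z); pixel columns grow to the right and rows downward; lengths in mm; the calibration is good to about 2 mm. A picture is of the moment at which its call begins: read the wrist's pose just before it. calibration takes no time and is no camera call.
- r.sign_off(): hands the job in; it is judged then, once.
The state is a dict: "t": time; "qpos": joint angles; "joint_vel": joint speeds; "joint_efforts": joint torques, N m; "position": TCP position; "eef_rot": TCP orientation; "ft_force": force on the tool from outside, world axes, zero at the start; "ft_torque": the same for the moment, N m; "finger_gap": opening from 0.0 (shut) to 1.0 (fully open); "gripper_force": force on a finger pad.
Only numpy, scipy, OpenCV 4.12 (cv2) and the standard library are available. Lean on these libraries where they do the work, as an engineer would, in place of code of your own. Each camera call takes 0.05 s, during which the arm holds its last target. There are 200 camera calls.

### The job

The wedge-shaped table lamp has had its battery changed: swing its hatch shut, then take the screwdriver from its wooden stand and, with the bit kept pressed into the slot, turn the hatch's big screw clockwise until it is fully home. Stand the screwdriver back in its stand, let go of it, and only then push the toggle switch on top of the lamp away from the hatch to switch it on. Leave the other things on the table where they are.

Things in the scene. Friction and masses are not known exactly. Their poses are not given: they have to be found in the camera images.
- lamp: Black wedge-shaped table lamp, fixed, 160x152x92 mm (x, y, z). Origin: centre of its underside; x points from the sloped hatch side to the lens at the back, z up. The sloped face rises from 36 mm high at x = -80 mm to 92 mm at x = +35 mm, 26 degrees from level: its outward normal is (-0.438, 0, 0.899) in the lamp's frame. Flat top from x = 35 to 75 mm.
- hatch (a joint): Aluminium hatch in the sloped face, 102 mm long (along the slope), 122 mm wide, 6 mm thick, hinged along its upper edge. 0 = shut, flush with the slope; grows (rad) as its lower free end swings up; starts at 0.55 to 0.9. Its stiff sprung hinge leaves it where it is; about 4 N at its middle shuts it, and once shut 12 N at the screw would lift it.
- hatch_hinge (a point): Middle of the hatch's hinge line, on the hatch's outer face, fixed to the lamp (axes as the lamp's); the hinge line is the lamp's y.
- hatch_face (a point): Point on the hatch's outer face, 50 mm from the hinge line, midway across; moves with the hatch. Axes: x along the hatch toward the hinge, y along the hinge, z outward from the face. Apart from the screw the hatch is bare and can be pushed anywhere, also beside the screw at y = +-42 mm.
- screw (a joint): Captive brass screw near the hatch's free end, 80 mm from the hinge line, midway across. Angle in rad, grows clockwise as seen from outside; starts at 0 to 0.3; fully home at its stop at 1.2. It moves in by 6.7 mm per rad as it turns (8 mm in all), so the bit must follow. Turning takes 0.2 N m; pushing alone does not turn it.
- screw_slot (a point): Centre of the floor of the slot in the screw's head. Axes: x along the slot, z along the screw's axis outward (square to the hatch). Head 44 mm across, 13 mm high, 8 mm off the hatch at joint 0, resting on it at 1.2. Slot right across the head, 9 mm wide, 8 mm deep, lips bevelled 2 mm.
- driver: Loose screwdriver, 146 mm, 0.2 kg. Origin: middle of the bit's end; z along the axis to the handle, x along the bit's width. Flat bit 26 (x) x 5 (y) x 14 mm; shank 13 mm thick; collar 54 mm across, 58 to 66 mm above the bit's end; square handle 28x28 mm, flats square to x and y, 66 to 146 mm. Stands upright in the stand, collar on the rim, bit's end 12 mm above the table.
- driver_grip (a point): On the driver's axis in the handle, 118 mm above the bit's end (axes as the driver's): a good place to grip across two flats from above.
- stand: Fixed round wooden stand, 70 mm high, 72 mm across, foot 92 mm across, with a plain hole 34 mm across from top to bottom. Origin: centre of its underside on the table, z up.
- switch (a joint): Steel toggle switch on the lamp's flat top, pivot 55 mm behind the lamp's origin (x), 98 mm above the table, 45 mm long to its ball end (18 mm across). 0 = off, leaning 0.5 rad toward the hatch; 1.0 = on, leaning 0.5 rad toward the back (lamp's +x). It stays where it is left; about 1.5 N at the ball moves it.
- switch_tip (a point): Centre of the toggle's ball end; moves with the toggle.
- pepper_mill: Bystander, to be left alone: dark turned wooden mill, 57 mm across, 174 mm high. Origin: centre of its underside.
- salt_mill: Bystander, to be left alone: pale turned wooden mill, 57 mm across, 162 mm high. Origin: centre of its underside.
- service_bell: Bystander, to be left alone: counter bell, 75 mm across, 57 mm high. Origin: centre of its underside.
- favour: Bystander, to be left alone: wrapped wafer packet lying flat, 40x88x14 mm. Origin: centre of its underside.

How it is judged:
By the outcome, as a careful person would: the job done as asked, in the order asked, and still so for the second after the job is handed in, with the robot touching nothing.
It also fails if it takes over 64 s, if anything falls off the work surface, if the arm or the gripper's body presses on something with over 40 N, if the wrist force passes 120 N, or if a joint passes its speed limit or range.

## Working session

There is one attempt and no reset: what is moved stays moved. The work goes in short steps, Python scripts to look and compute and a shell command to move; the robot and the scene stay as the last step left them, time stands still between calls to the robot, and variables do not carry over. Pictures are saved under pics/ and viewed, at most 10 in all, crops included, and the job is handed in when it is done.

```bash
ls; mkdir -p pics
python3 - <<'E'
from station import r, imaging
import cv2,numpy as np
for n in ("side","top"):
    im=imaging.capture(n); cv2.imwrite(f"pics/{n}0.png",im[:,:,::-1])
    c=imaging.calibration(n); print(n,c["fovy"],c["cx"],c["cy"],c["k1"],np.round(c["T"],3).tolist())
print(imaging.calibration("wrist")); o=r.get_obs(); print(o["position"],o["eef_rot"],o["t"])
E
```

```text
inch.py
pics
station.py
side 48.13383152492084 315.3818611730673 242.56096978867768 -0.09823267411948346 [[0.999, -0.028, 0.023, 604.881], [0.035, 0.606, -0.795, -883.848], [0.008, 0.795, 0.606, 773.676], [0.0, 0.0, 0.0, 1.0]]
top 44.677389478133556 322.0840444014063 246.47849057011422 -0.04869716008001171 [[-0.008, 0.999, -0.042, 520.067], [-1.0, -0.008, -0.002, -21.736], [-0.002, 0.042, 0.999, 1305.562], [0.0, 0.0, 0.0, 1.0]]
{'fovy': 69.05231206532586, 'cx': 318.3686777296822, 'cy': 235.0260709036361, 'k1': -0.004907728853716054, 'tool_from_camera': array([[ 5.23823686e-04,  9.57776577e-01,  2.87513050e-01,
         7.31142802e+01],
       [ 9.99999807e-01, -5.97842028e-04,  1.69646233e-04,
        -3.39496012e-01],
       [ 3.34370573e-04,  2.87512906e-01, -9.57776705e-01,
        -1.41846785e+02],
       [ 0.00000000e+00,  0.00000000e+00,  0.00000000e+00,
         1.00000000e+00]])}
[ 193.05729951 -514.77902516  230.7645474 ] [-1.79939364e+02 -2.75874361e-03  2.05563962e+01] 0.1
```

View pics/side0.png

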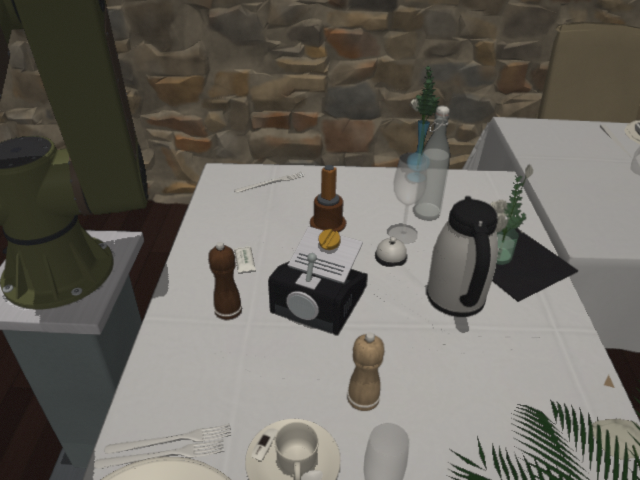

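View pics/top0.png

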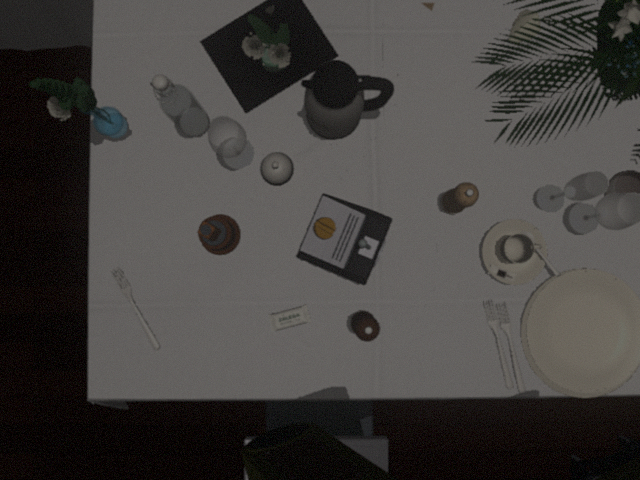

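The side view shows the lamp at (318,290), with the open hatch at (325,255), brass screw (329,240) and stand/driver (328,200). In the top view they are at lamp (345,238), screw (324,228) and stand (219,234). Next I'll enlarge both.

Run:
```python
import cv2
s=cv2.imread("pics/side0.png")[155:335,255:395]
s=cv2.resize(s,None,fx=3.3,fy=3.3,interpolation=cv2.INTER_CUBIC)
t=cv2.imread("pics/top0.png")[180:300,190:400]
t=cv2.convertScaleAbs(t,alpha=1.8)
t=cv2.resize(t,None,fx=3.8,fy=3.8,interpolation=cv2.INTER_CUBIC)
print(s.shape,t.shape)
cv2.imwrite("pics/sc.png",s);cv2.imwrite("pics/tc.png",t)
```

```text
(594, 462, 3) (456, 798, 3)
```

View pics/sc.png

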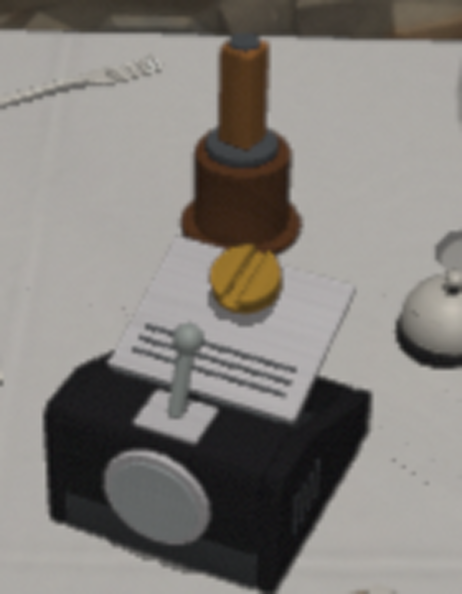

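View pics/tc.png

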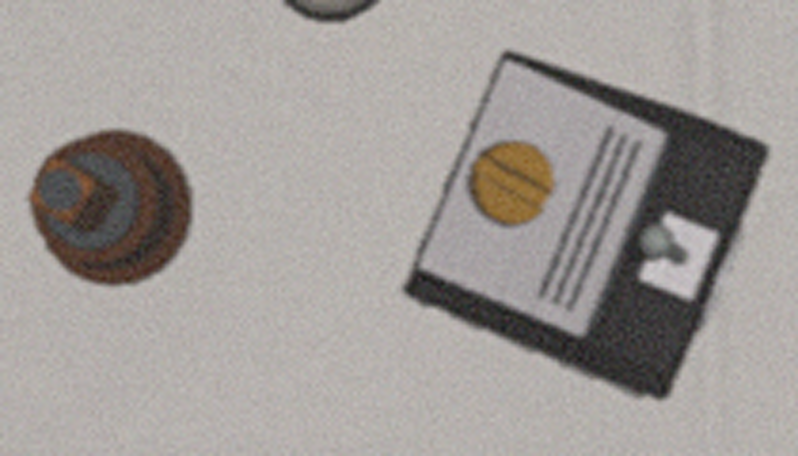

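Crop readings (side crop scale 3.3, origin (255,155); top crop scale 3.8, origin (190,180)): the hatch corners, screw head, toggle ball and driver top are all clear in both views. I'll fit the lamp pose and hatch angle to them together.

```bash
cat > h.py <<'E'
import numpy as np
from station import r, imaging
from scipy.spatial.transform import Rotation as R
def proj(c,T,P):
    P=np.atleast_2d(P); q=(P-T[:3,3])@T[:3,:3]
    a=np.c_[q[:,0],-q[:,1]]/(-q[:,2:3]); a=a*(1+c["k1"]*(a**2).sum(1,keepdims=True))
    return a*(240/np.tan(np.radians(c["fovy"]/2)))+[c["cx"],c["cy"]]
def camT(n,obs=None):
    c=imaging.calibration(n)
    if n!="wrist": return c,np.array(c["T"])
    o=obs or r.get_obs(); T=np.eye(4); T[:3,:3]=R.from_euler("xyz",o["eef_rot"],degrees=True).as_matrix(); T[:3,3]=o["position"]
    return c,T@np.array(c["tool_from_camera"])
SL=np.arctan2(56,115)
def lampT(x,y,yaw):
    T=np.eye(4); T[:3,:3]=R.from_euler("z",yaw,degrees=True).as_matrix(); T[:3,3]=[x,y,0]; return T
def onhatch(hx,th,d,y,n):  # lamp frame; d from hinge, n outward
    a=SL-th; hz=36+(hx+80)*np.tan(SL)
    return np.array([hx-d*np.cos(a)-n*np.sin(a), y, hz-d*np.sin(a)+n*np.cos(a)])
def w(T,p): return T[:3,:3]@p+T[:3,3]
E
cat > fit.py <<'E'
from h import *
from scipy.optimize import least_squares
S=lambda u,v:(255+u/3.3,155+v/3.3); Tp=lambda u,v:(190+u/3.8,180+v/3.8)
def model(p):
    x,y,yaw,hx,th,q,bx=p; H=lambda d,yy,n:onhatch(hx,th,d,yy,n)
    tip=np.array([55-45*np.sin(.5),0,98+45*np.cos(.5)])
    hh=21-6.7*q
    side=[(H(102,-61,0),S(355,290)),(H(102,61,0),S(180,238)),(H(0,61,0),S(110,367)),(H(0,-61,0),S(298,418)),(H(80,0,hh),S(248,277)),(tip,S(188,336)),
      ] 
    top=[(H(102,-61,0),Tp(418,270)),(H(102,61,0),Tp(508,58)),(H(0,61,0),Tp(667,130)),(H(0,-61,0),Tp(587,337)),(H(80,0,hh),Tp(513,180)),(tip,Tp(656,240)),
      (np.array([bx,76,92]),Tp(768,150)),(np.array([bx,-76,92]),Tp(664,397))]
    return side,top
def res(p,sg=False):
    T=lampT(*p[:3]); out=[]
    for n,l in zip(("side","top"),model(p)):
        c,C=camT(n)
        out.append(proj(c,C,[w(T,a) for a,_ in l])-[b for _,b in l])
    return np.vstack(out)
def f(p): return np.r_[res(p).ravel(),(p[5]-.15)*3,(p[6]-75)*.3]
if __name__=="__main__":
    best=None
    for s in (1,-1):
      for yaw in (-113,-100,67):
        k=least_squares(f,[530,-50,yaw,25,.7,.15,75],loss="soft_l1",x_scale=[10,10,5,5,.1,.1,3])
        if best is None or k.cost<best.cost: best=k
    print(best.cost,np.round(best.x,2)); print(np.round(res(best.x),1).tolist())
    k=None
    def g(v):
        o=[]
        for n,b in (("side",(255+245/3.3,155+41/3.3)),("top",(190+63/3.8,180+187/3.8))):
            c,C=camT(n); o.append(proj(c,C,v)[0]-b)
        return np.ravel(o)
    k=least_squares(g,[520,150,158]); print("driver top",k.x,k.fun)
E
python3 fit.py
```

```text
281.5757906637605 [ 5.8937e+02 -6.8980e+01 -1.1287e+02  2.1120e+01  7.7000e-01  1.8000e-01
  7.3850e+01]
[[-54.8, -14.3], [52.9, 16.8], [55.1, 18.5], [-58.5, -14.5], [-0.7, -0.4], [0.1, 1.8], [0.5, -0.6], [-0.4, 0.1], [0.5, 0.7], [-0.5, 0.0], [-0.8, 0.1], [-0.5, -0.4], [0.3, -1.9], [0.1, 0.6]]
driver top [604.12250725 207.5738875  160.71784414] [ 0.14280405 -0.00965613  0.00677494  0.12174318]
```

```bash
sed -i 's/side=\[(H(102,-61,0),S(355,290)),(H(102,61,0),S(180,238)),(H(0,61,0),S(110,367)),(H(0,-61,0),S(298,418))/side=[(H(102,61,0),S(355,290)),(H(102,-61,0),S(180,238)),(H(0,-61,0),S(110,367)),(H(0,61,0),S(298,418))/' fit.py; python3 fit.py
```

```text
Traceback (most recent call last):
  File "fit.py", line 24, in <module>
    k=least_squares(f,[530,-50,yaw,25,.7,.15,75],loss="soft_l1",x_scale=[10,10,5,5,.1,.1,3])
  File "fit.py", line 19, in f
    def f(p): return np.r_[res(p).ravel(),(p[5]-.15)*3,(p[6]-75)*.3]
                           ~~~^^^
  File "fit.py", line 16, in res
    c,C=camT(n)
        ~~~~^^^
  File "h.py", line 9, in camT
    c=imaging.calibration(n)
ValueError: time passes only in moves, steps and waits
```

```bash
cat > cal.py <<'E'
from station import r, imaging
import pickle; pickle.dump({n:imaging.calibration(n) for n in("side","top","wrist")},open("cal.pkl","wb"))
E
python3 cal.py; sed -i 's/c=imaging.calibration(n)/c=CAL[n]/; 1a import pickle; CAL=pickle.load(open("cal.pkl","rb"))' h.py; python3 fit.py
```

```text
9.100830865749352 [ 5.9001e+02 -6.8360e+01 -1.1311e+02  2.0700e+01  8.0000e-01  2.5000e-01
  7.4550e+01]
[[0.3, -0.1], [-1.4, 0.3], [-1.0, 0.7], [-1.6, 2.9], [-0.4, -0.9], [0.3, 1.6], [0.4, -1.0], [-0.2, -0.4], [0.1, 0.4], [-1.1, -0.4], [-0.7, -0.2], [-0.8, -0.6], [0.4, -1.9], [-0.1, 0.5]]
driver top [604.12250725 207.5738875  160.71784414] [ 0.14280405 -0.00965613  0.00677494  0.12174318]
```

Lamp fit: about (590, -68), yaw -113°, hatch at 0.8 rad, driver at about (604, 208). Working out the hatch push next.

```bash
cat >> h.py <<'E'
LP=(590.0,-68.4,-113.1); HX=20.7
LT=lampT(*LP)
def H(th,d,y,n): return w(LT,onhatch(HX,th,d,y,n))
def pose(): 
    o=r.get_obs(); return np.array(o["position"]),R.from_euler("xyz",o["eef_rot"],degrees=True),o
def delta(p,rot=None):
    p0,R0,o=pose(); d=R0.inv().apply(np.asarray(p)-p0)
    rv=np.degrees((R0.inv()*rot).as_rotvec()) if rot is not None else np.zeros(3)
    print("t %.2f"%o["t"],"d",np.round(d,1),"rv",np.round(rv,1),"len",round(np.linalg.norm(d),1)); return d,rv
E
python3 - <<'E'
from h import *
print(H(.8,65,-42,0),H(0,65,-42,0),H(0,80,0,13),LT[:3,:3]@[-.438,0,.899])
t=H(.8,65,-42,0); delta([t[0],t[1],230.8])
E
```

```text
[567.22941958 -14.73408431 107.13191383] [566.17409228 -17.20826454  56.5790403 ] [612.33065121 -16.04652091  61.69982336] [0.17184366 0.40288182 0.899     ]
t 0.10 d [ 5.259e+02 -3.368e+02  3.000e-01] rv [0. 0. 0.] len 624.5
```

The rows are not in the units I measure in: shifts go in shares of 300 mm and turns go in shares of 90 degrees. I convert before sending: 33 mm / 300 = 0.11, -21 mm / 300 = -0.07.

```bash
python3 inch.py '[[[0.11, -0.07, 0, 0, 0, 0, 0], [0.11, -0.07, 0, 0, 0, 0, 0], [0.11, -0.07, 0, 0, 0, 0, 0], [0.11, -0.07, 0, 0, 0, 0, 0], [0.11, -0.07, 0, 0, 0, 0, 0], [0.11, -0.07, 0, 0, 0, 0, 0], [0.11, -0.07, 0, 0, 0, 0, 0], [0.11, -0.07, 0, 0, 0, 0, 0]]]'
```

```text
refused: ROWS must be a list of rows, each a list of 7 numbers. Nothing was moved.
```

Nothing moved. I misread the format; it is a list of rows, each a list of 7 numbers. Resending.

```bash
python3 inch.py '[[0.11, -0.07, 0, 0, 0, 0, 0], [0.11, -0.07, 0, 0, 0, 0, 0], [0.11, -0.07, 0, 0, 0, 0, 0], [0.11, -0.07, 0, 0, 0, 0, 0], [0.11, -0.07, 0, 0, 0, 0, 0], [0.11, -0.07, 0, 0, 0, 0, 0], [0.11, -0.07, 0, 0, 0, 0, 0], [0.11, -0.07, 0, 0, 0, 0, 0]]'; python3 inch.py '[[0.11, -0.07, 0, 0, 0, 0, 0], [0.11, -0.07, 0, 0, 0, 0, 0], [0.11, -0.07, 0, 0, 0, 0, 0], [0.11, -0.07, 0, 0, 0, 0, 0], [0.11, -0.07, 0, 0, 0, 0, 0], [0.11, -0.07, 0, 0, 0, 0, 0], [0.11, -0.07, 0, 0, 0, 0, 0], [0.1033, -0.07, 0, 0, 0, 0, 0]]'
python3 -c "
from h import *
t=H(0,65,-42,0); delta(t)"
```

```text
t: 0.77
position: [382.0, -263.2, 231.2]
eef_rot: [-180.0, 0.0, 20.5]
ft_force: [0.1, -0.0, -0.3]
finger_gap: -0.0
gripper_force: 0.0
t: 1.43
position: [568.5, -13.7, 231.0]
eef_rot: [-180.0, 0.0, 20.6]
ft_force: [1.8, 0.1, 0.8]
finger_gap: 0.004
gripper_force: 0.0
t 1.43 d [ -3.3   2.5 174.4] rv [0. 0. 0.] len 174.4
```

Scaled: 30 mm / 300 = 0.1, 20 mm / 300 = 0.0667.

```bash
python3 inch.py '[[-0.0033, 0.0033, 0.1, 0, 0, 0, 0], [-0.0033, 0.0033, 0.1, 0, 0, 0, 0], [-0.0033, 0, 0.1, 0, 0, 0, 0], [0, 0, 0.0667, 0, 0, 0, 0], [0, 0, 0.04, 0, 0, 0, 0], [0, 0, 0.04, 0, 0, 0, 0], [0, 0, 0.04, 0, 0, 0, 0], [0, 0, 0.04, 0, 0, 0, 0]]'; python3 inch.py '[[0, 0, 0.0267, 0, 0, 0, 0], [0, 0, 0.0133, 0, 0, 0, 0], [0, 0, 0.0067, 0, 0, 0, 0], [0, 0, 0, 0, 0, 0, 0]]'
```

```text
t: 2.1
position: [566.1, -18.9, 73.6]
eef_rot: [179.9, -0.1, 20.6]
ft_force: [-0.4, -2.8, 5.4]
finger_gap: -0.005
gripper_force: 2.4
t: 2.43
position: [568.1, -18.1, 62.5]
eef_rot: [179.9, -0.4, 20.6]
ft_force: [0.2, 7.6, 23.8]
finger_gap: -0.003
gripper_force: 12.2
```

Hatch is down against the body (24 N). Retreat and go above the driver to look.

Scaled: -40 mm / 300 = -0.1333, -30 mm / 300 = -0.1.

```bash
python3 inch.py '[[0, 0, -0.1, 0, 0, 0, 0], [0, 0, -0.1333, 0, 0, 0, 0], [0, 0, -0.1333, 0, 0, 0, 0], [0, 0, -0.1333, 0, 0, 0, 1], [0, 0, -0.1333, 0, 0, 0, 1], [0.0533, -0.1, 0, 0, 0, 0, 1], [0.0533, -0.1, 0, 0, 0, 0, 1], [0.0533, -0.1, 0, 0, 0, 0, 1]]'; python3 inch.py '[[0.0533, -0.1, 0, 0, 0, 0, 1], [0.0533, -0.1, 0, 0, 0, 0, 1], [0.0533, -0.1, 0, 0, 0, 0, 1], [0.0533, -0.1, 0, 0, 0, 0, 1], [0, 0, 0, 0, 0, 0, 1]]'
python3 - <<'E'
from h import *
import cv2
delta([604,207.6,250]); o=r.get_obs(); im=imaging.capture("wrist"); cv2.imwrite("pics/w1.png",im[:,:,::-1])
s=imaging.capture("side"); cv2.imwrite("pics/side1.png",s[:,:,::-1])
import pickle; pickle.dump(o,open("w1.pkl","wb"))
E
```

```text
t: 3.1
position: [579.2, 83.5, 250.4]
eef_rot: [180.0, -0.1, 20.5]
ft_force: [0.6, -0.2, 0.1]
finger_gap: 0.707
gripper_force: 0.0
t: 3.52
position: [596.4, 222.5, 248.9]
eef_rot: [-179.9, -0.0, 20.8]
ft_force: [-0.3, -0.6, -1.2]
finger_gap: 1.004
gripper_force: 0.0
t 3.52 d [ 1.8 16.6 -1.1] rv [0. 0. 0.] len 16.8
```

View pics/w1.png

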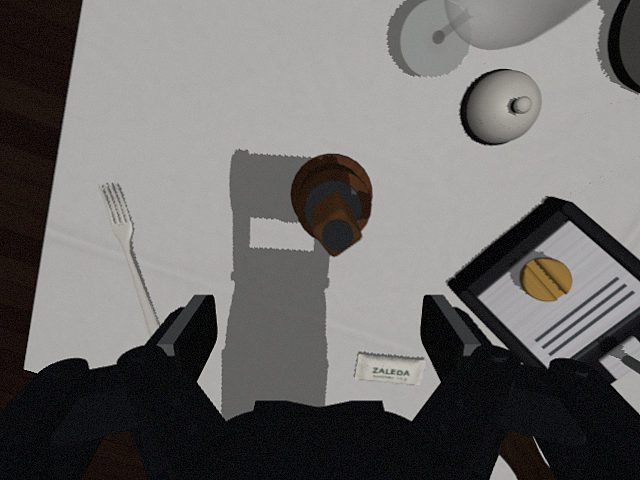

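The wrist picture shows the hatch flush, screw head at (546,279) and the driver top cap at (341,236). The handle is rotated relative to the tool, so I'll enlarge both.

Run:
```python
import cv2,numpy as np
im=cv2.imread("pics/w1.png")
a=cv2.resize(cv2.convertScaleAbs(im[145:265,280:380],alpha=1.6),None,fx=4,fy=4,interpolation=cv2.INTER_CUBIC)
b=cv2.resize(im[220:340,495:595],None,fx=4,fy=4,interpolation=cv2.INTER_CUBIC)
cv2.imwrite("pics/w1c.png",np.hstack([a,b]))
```

```text
(no output)
```

View pics/w1c.png

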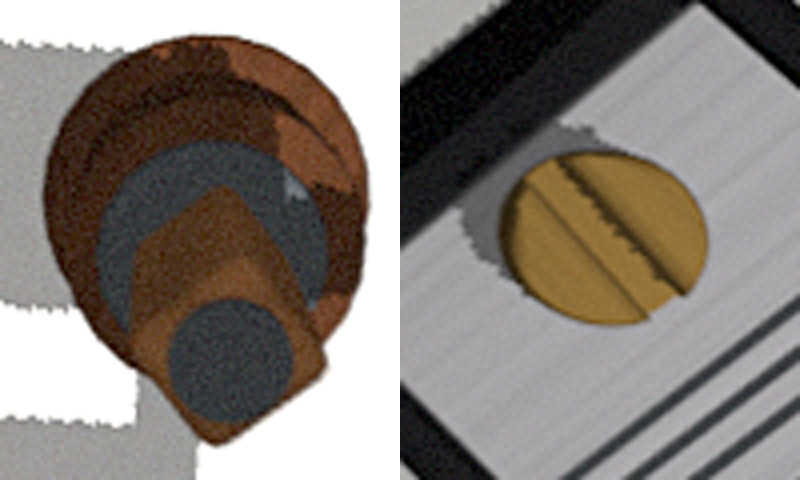

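```bash
cat >> h.py <<'E'
def ray(c,T,px):
    f=240/np.tan(np.radians(c["fovy"]/2)); d=(np.asarray(px,float)-[c["cx"],c["cy"]])/f; s=d.copy()
    for _ in range(8): s=d/(1+c["k1"]*(s@s))
    return T[:3,3],T[:3,:3]@np.array([s[0],-s[1],-1])
def hit(c,T,px,p0,n):
    o,d=ray(c,T,px); return o+d*(((np.asarray(p0)-o)@n)/(d@n))
NW=LT[:3,:3]@np.array([-np.sin(SL),0,np.cos(SL)])
E
python3 - <<'E'
from h import *
o=pickle.load(open("w1.pkl","rb")); c,T=camT("wrist",o)
# driver top triangulation
L=[ray(c,T,(337.75,235.25)),ray(*camT("side"),(255+245/3.3,155+41/3.3)),ray(*camT("top"),(190+63/3.8,180+187/3.8))]
A=np.zeros((3,3));b=np.zeros(3)
for p,d in L:
    d=d/np.linalg.norm(d);M=np.eye(3)-np.outer(d,d);A+=M;b+=M@p
X=np.linalg.solve(A,b);print("drv",X,[np.round(hit(c_,T_,q,[0,0,158],np.array([0,0,1.])),1) for c_,T_,q in [(c,T,(337.75,235.25)),(*camT("side"),(255+245/3.3,155+41/3.3)),(*camT("top"),(190+63/3.8,180+187/3.8))]])
q=[hit(c,T,(280+u/4,145+v/4),[0,0,158],np.array([0,0,1.])) for u,v in((327,370),(215,445),(133,335),(250,262))]
for i in range(4): e=q[(i+1)%4]-q[i]; print(np.round(q[i],1),np.round(np.linalg.norm(e),1),np.degrees(np.arctan2(e[1],e[0]))%90)
for hn in (18,20):
    p0=H(0,80,0,hn)
    k=[hit(c,T,(495+(u-400)/4,220+v/4),p0,NW) for u,v in((527,178),(650,318),(560,155),(690,297),(603,240))]
    k=[LT[:3,:3].T@(x-LT[:3,3]) for x in k]
    U=np.array([np.cos(SL),0,np.sin(SL)]) # up slope
    P=[(x@U,x[1]) for x in k]; c0=LT[:3,:3].T@(p0-LT[:3,3])
    print("centre off (up-slope,y)",k[4]@U-c0@U,k[4][1])
    for a,b_ in((0,1),(2,3)): print("slot ang from upslope toward -y",np.degrees(np.arctan2(-(P[b_][1]-P[a][1]),P[b_][0]-P[a][0])))
E
```

```text
drv [604.13827164 209.95518425 158.58683139] [array([604. , 211.4, 158. ]), array([603.8, 212.4, 158. ]), array([604.6, 208.1, 158. ])]
[608.4 195.2 158. ] 23.9 56.54125014106353
[588.5 208.3 158. ] 24.9 56.34919843695417
[602.3 229.1 158. ] 23.8 53.706580344384044
[621.5 214.9 158. ] 23.7 56.478653957098814
centre off (up-slope,y) 3.145339861505324 -0.8741034754800417
slot ang from upslope toward -y 5.469970127830997
slot ang from upslope toward -y 4.620941656422658
centre off (up-slope,y) 2.670884924202319 -1.1440239631508555
slot ang from upslope toward -y 5.469970127830954
slot ang from upslope toward -y 4.620941656422724
```

Scaled: -7 degrees / 90 = -0.0778.

```bash
python3 inch.py '[[0, 0, 0, 0, 0, -0.0778, 1], [0, 0, 0, 0, 0, -0.0778, 1], [0, 0, 0, 0, 0, -0.0778, 1], [0, 0, 0, 0, 0, -0.0778, 1], [0, 0, 0, 0, 0, -0.0778, 1], [0, 0, 0, 0, 0, -0.0056, 1], [0, 0, 0, 0, 0, 0, 1]]'
python3 -c "
from h import *
delta([604.2,211,111],R.from_euler('xyz',[180,0,56.3],degrees=True))"
```

```text
t: 4.2
position: [596.8, 216.4, 249.5]
eef_rot: [180.0, -0.0, 55.8]
ft_force: [0.0, -0.3, 0.8]
finger_gap: 1.002
gripper_force: 0.0
t 4.20 d [ -0.3   9.  138.5] rv [ 0.  -0.  -0.5] len 138.8
```

Scaled: 30 mm / 300 = 0.1, 20 mm / 300 = 0.0667, -0.5 degrees / 90 = -0.0056.

```bash
python3 inch.py '[[0, 0.03, 0.0667, 0, 0, -0.0056, 1], [0, 0, 0.1, 0, 0, 0, 1], [0, 0, 0.1, 0, 0, 0, 1], [0, 0, 0.1, 0, 0, 0, 1], [0, 0, 0.0667, 0, 0, 0, 1], [0, 0, 0.0283, 0, 0, 0, 1], [0, 0, 0, 0, 0, 0, 1], [0, 0, 0, 0, 0, 0, 0]]'; python3 inch.py '[[0, 0, 0, 0, 0, 0, 0], [0, 0, 0, 0, 0, 0, 0], [0, 0, 0, 0, 0, 0, 0], [0, 0, 0, 0, 0, 0, 0], [0, 0, 0, 0, 0, 0, 0]]'
```

```text
t: 4.87
position: [604.6, 212.2, 111.8]
eef_rot: [180.0, -0.0, 56.4]
ft_force: [-0.1, -0.5, 0.4]
finger_gap: 0.886
gripper_force: 0.0
t: 5.28
position: [604.6, 212.5, 111.9]
eef_rot: [179.9, -0.1, 56.5]
ft_force: [-1.3, -0.5, 6.3]
finger_gap: 0.324
gripper_force: 59.7
```

Scaled: -20 mm / 300 = -0.0667, -15 mm / 300 = -0.05.

```bash
python3 inch.py '[[0, 0, -0.0167, 0, 0, 0, 0], [0, 0, -0.05, 0, 0, 0, 0], [0, 0, -0.0667, 0, 0, 0, 0], [0, 0, -0.0667, 0, 0, 0, 0], [0, 0, -0.0667, 0, 0, 0, 0], [0, 0, -0.0667, 0, 0, 0, 0], [0, 0, -0.0667, 0, 0, 0, 0], [0, 0, 0, 0, 0, 0, 0]]'
python3 - <<'E'
from h import *
import cv2
s=imaging.capture("side"); print(r.get_obs()["position"])
p,_,_=pose(); b=p+[0,0,19-118]
c,T=camT("side"); u=proj(c,T,b)[0]; print(u,proj(c,T,b+[13*np.cos(np.radians(56)),13*np.sin(np.radians(56)),0])-u,proj(c,T,b+[13*np.cos(np.radians(146)),13*np.sin(np.radians(146)),0])-u)
x,y=int(u[0]),int(u[1])
cv2.imwrite("pics/s2.png",cv2.resize(s[y-70:y+40,x-60:x+60,::-1],None,fx=5,fy=5,interpolation=cv2.INTER_CUBIC))
E
```

```text
t: 5.95
position: [605.0, 212.7, 235.2]
eef_rot: [179.8, -0.3, 56.6]
ft_force: [0.6, -0.5, -0.9]
finger_gap: 0.322
gripper_force: 59.1
[604.56942995 212.52666489 232.64403856]
[329.33403496 176.49361902] [[ 3.13869526 -2.22965289]] [[-4.52490947 -1.67616577]]
```

View pics/s2.png

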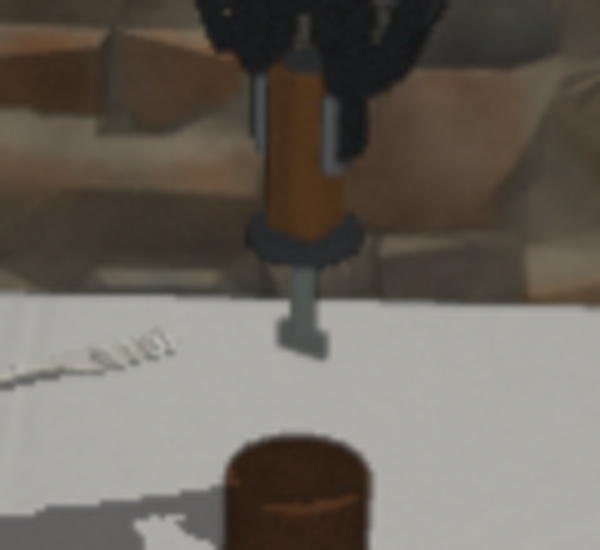

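The bit's end runs from (277,345) to (327,358) in the crop, so its width lies along the tool's y axis. It sits where predicted, at (329,176) in the full picture. Next is the rotation to the screw axis.

```bash
cat >> h.py <<'E'
U=np.array([np.cos(SL),0,np.sin(SL)])
def Rs(deg): # tool attitude with bit (tool y) along slot at deg clockwise from upslope
    a=np.radians(deg); y=-LT[:3,:3]@(np.cos(a)*U-np.sin(a)*np.array([0,1,0])); z=-NW
    return R.from_matrix(np.c_[np.cross(y,z),y,z])
E
python3 - <<'E'
from h import *
Q=Rs(5); print(Q.as_euler("xyz",degrees=True))
s=H(0,80,0,12.4)+LT[:3,:3]@(2.9*U+np.array([0,-1,0]))
t=s-Q.apply([40,0,144]); print(s,t); d,rv=delta(t,Q); print(rv/14)
E
```

```text
[-154.12181389    2.18679056  152.40247024]
[610.2848285  -18.29405669  62.43002357] [670.44256034  21.1785968  193.42222535]
t 6.00 d [-123.5  160.3   39.2] rv [ 17.9 -23.2 -93.6] len 206.1
[ 1.27813669 -1.6578522  -6.68259509]
```

Scaled: -6.68 degrees / 90 = -0.0742.

```bash
python3 inch.py '[[0, 0, 0, 0.0142, -0.0184, -0.0742, 0], [0, 0, 0, 0.0142, -0.0184, -0.0742, 0], [0, 0, 0, 0.0142, -0.0184, -0.0742, 0], [0, 0, 0, 0.0142, -0.0184, -0.0742, 0], [0, 0, 0, 0.0142, -0.0184, -0.0742, 0], [0, 0, 0, 0.0142, -0.0184, -0.0742, 0], [0, 0, 0, 0.0142, -0.0184, -0.0742, 0], [0, 0, 0, 0.0142, -0.0184, -0.0742, 0]]';python3 inch.py '[[0, 0, 0, 0.0142, -0.0184, -0.0742, 0], [0, 0, 0, 0.0142, -0.0184, -0.0742, 0], [0, 0, 0, 0.0142, -0.0184, -0.0742, 0], [0, 0, 0, 0.0142, -0.0184, -0.0742, 0], [0, 0, 0, 0.0142, -0.0184, -0.0742, 0], [0, 0, 0, 0.0142, -0.0184, -0.0742, 0], [0, 0, 0, 0, 0, 0, 0]]'
python3 - <<'E'
from h import *
Q=Rs(5); s=H(0,80,0,12.4)+LT[:3,:3]@(2.9*U+np.array([0,-1,0]))
d,rv=delta(s-Q.apply([40,0,144]),Q); print(r.get_obs()["qpos"])
E
```

```text
t: 6.67
position: [603.8, 212.1, 228.8]
eef_rot: [-165.1, 6.8, 111.6]
ft_force: [-0.1, 0.2, -2.1]
finger_gap: 0.32
gripper_force: 59.0
t: 7.25
position: [603.5, 213.0, 228.6]
eef_rot: [-153.7, 1.9, 152.8]
ft_force: [0.5, -0.2, -2.0]
finger_gap: 0.321
gripper_force: 59.1
t 7.25 d [-146.1 -107.9   97.7] rv [-0.4 -0.1  0.5] len 206.2
[ 22.87464461  40.91391607  55.90912049 -18.25180243 102.23125374
 -40.36163121]
```

Scaled: -21 mm / 300 = -0.07, -20 mm / 300 = -0.0667, 0.5 degrees / 90 = 0.0056.

```bash
python3 inch.py '[[-0.07, -0.0533, 0.0467, 0, 0, 0, 0], [-0.07, -0.05, 0.0467, 0, 0, 0, 0], [-0.07, -0.05, 0.0467, 0, 0, 0, 0], [-0.07, -0.05, 0.0467, 0, 0, 0, 0], [-0.07, -0.05, 0.0467, 0, 0, 0, 0], [-0.07, -0.0533, 0.0467, 0, 0, 0, 0], [-0.0667, -0.0533, 0.0467, -0.0044, 0, 0.0056, 0], [0, 0, 0, 0, 0, 0, 0]]'
python3 - <<'E'
from h import *
import cv2
Q=Rs(5); s=H(0,80,0,12.4)+LT[:3,:3]@(2.9*U+np.array([0,-1,0]))
d,rv=delta(s-Q.apply([40,0,144]),Q)
o=r.get_obs(); im=imaging.capture("wrist"); pickle.dump(o,open("w2.pkl","wb")); cv2.imwrite("pics/w2.png",im[:,:,::-1])
c,T=camT("wrist",o); print(proj(c,T,[s]))
E
```

```text
t: 7.92
position: [669.9, 14.5, 193.1]
eef_rot: [-154.3, 2.3, 151.4]
ft_force: [-0.1, 1.5, -1.4]
finger_gap: 0.322
gripper_force: 59.2
t 7.92 d [ 2.7  5.3 -3. ] rv [ 0.2 -0.4 -0.9] len 6.7
[[324.14408659 171.09441999]]
```

View pics/w2.png

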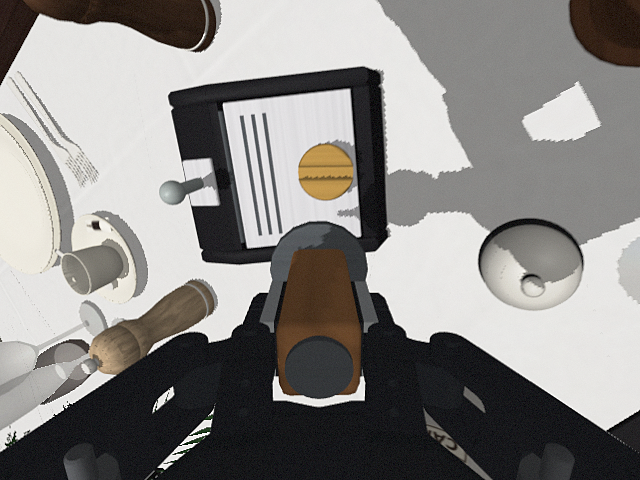

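Screw head is at about (326,172), as predicted at (324,171). The slot is almost level, the collar is at (320,255) and the cap at (319,367). Enlarging the head and driver.

Run:
```python
import cv2,numpy as np
im=cv2.imread("pics/w2.png")
a=cv2.resize(im[135:210,290:365],None,fx=6,fy=6,interpolation=cv2.INTER_CUBIC)
b=cv2.resize(cv2.convertScaleAbs(im[212:404,258:382],alpha=1.6),None,fx=2.8,fy=2.8,interpolation=cv2.INTER_CUBIC)
a=np.vstack([a,np.zeros((b.shape[0]-a.shape[0],a.shape[1],3),np.uint8)])
o=np.hstack([a,b]);print(o.shape);cv2.imwrite("pics/w2c.png",o)
```

```text
(538, 797, 3)
```

View pics/w2c.png

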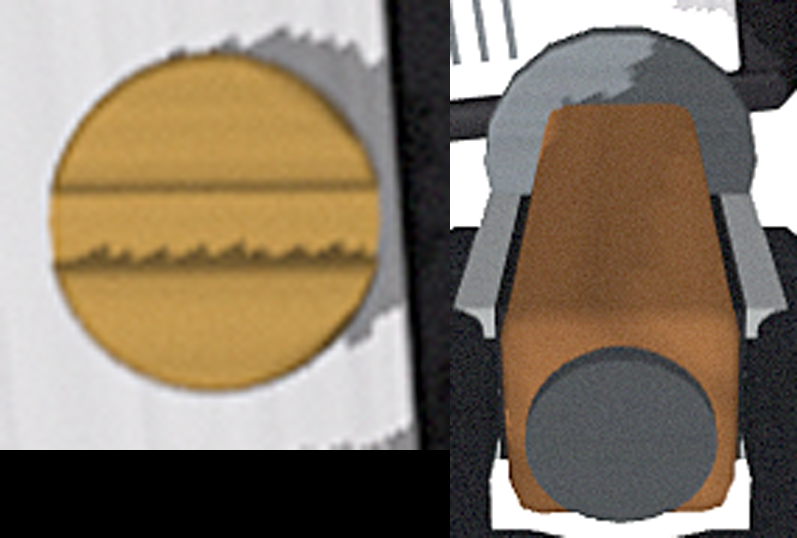

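Run:
```python
from h import *
o=pickle.load(open("w2.pkl","rb")); c,T=camT("wrist",o)
TC=np.array(c["tool_from_camera"])
for x in (-3,-1.5,0): print(x,proj(c,TC,[[x,0,-47],[x+27,0,33],[x+27,0,41],[x-14,0,-47],[x+14,0,33]]).round(1).tolist())
print("obs cap",(319.1,367.4),"collar far",212+27/2.8,"handle far foot",212+104/2.8,"handle near top",212+510/2.8)
# screw head centre in tool frame, at head plane
Q=R.from_euler("xyz",o["eef_rot"],degrees=True); p=np.array(o["position"])
for hn in (19,20.4):
  p0=H(0,80,0,hn); k=hit(c,T,(325.7,171.8),p0,NW); print(Q.inv().apply(k-p), "vs fit", LT[:3,:3].T@(k-p0))
print("tool z tilt vs normal", Q.inv().apply(-NW), "slot y", Q.inv().apply(Rs(5).apply([0,1,0])))
```

```text
-3 [[319.4, 376.1], [319.1, 228.8], [319.1, 224.8], [319.3, 411.2], [319.1, 252.4]]
-1.5 [[319.4, 372.2], [319.1, 226.0], [319.1, 222.2], [319.3, 407.6], [319.1, 249.7]]
0 [[319.4, 368.3], [319.1, 223.2], [319.1, 219.5], [319.3, 403.9], [319.1, 247.0]]
obs cap (319.1, 367.4) collar far 221.64285714285714 handle far foot 249.14285714285714 handle near top 394.14285714285717
[ 41.9349699    5.3385371  134.62964644] vs fit [ 1.61195449 -1.02471685  0.78495175]
[ 42.09274796   5.30980429 133.23058033] vs fit [ 1.62748781 -1.17573659  0.7925158 ]
tool z tilt vs normal [-0.00668569 -0.00291475  0.9999734 ] slot y [0.01638994 0.9998611  0.003024  ]
```

```bash
cat >> h.py <<'E'
def slot():
    o=pickle.load(open("w2.pkl","rb")); c,T=camT("wrist",o)
    return hit(c,T,(325.7,172.0),H(0,80,0,20.4),NW)-8*NW   # slot floor centre
def toslot(deg,up):
    Q=Rs(deg); return delta(slot()+up*NW-Q.apply([0,0,99]),Q)
E
python3 inch.py '[[0.07, 0.01, 0, 0.0022, -0.0044, -0.01, 0], [0.07, 0.0083, 0.0333, 0, 0, 0, 0], [0, 0, 0.0333, 0, 0, 0, 0], [0, 0, 0, 0, 0, 0, 0]]'; python3 -c "
from h import *
toslot(5,0)"
```

```text
t: 8.3
position: [630.2, 36.2, 171.4]
eef_rot: [-154.1, 2.1, 152.8]
ft_force: [0.3, -0.3, -2.4]
finger_gap: 0.319
gripper_force: 59.5
t 8.30 d [-3.2 -3.  24.3] rv [-0.   0.1  0.4] len 24.7
```

Scaled: -2 mm / 300 = -0.0067.

```bash
python3 inch.py '[[0, 0, 0, 0, 0, 0, 0], [0, 0, 0, 0, 0, 0, 0]]' | sed -n 2,4p; python3 -c "
from h import *
toslot(5,0)"; python3 inch.py '[[-0.0067, -0.0067, 0, 0, 0, 0, 0], [0, 0, 0, 0, 0, 0, 0]]' | sed -n 2,4p; python3 -c "
from h import *
toslot(5,0)
import cv2
o=r.get_obs(); im=imaging.capture('wrist'); pickle.dump(o,open('w3.pkl','wb')); cv2.imwrite('pics/w3.png',im[:,:,::-1])
"
```

```text
position: [632.1, 35.6, 173.8]
eef_rot: [-154.2, 2.3, 152.8]
ft_force: [-0.6, -1.2, -1.4]
t 8.47 d [-1.1 -2.4 26.6] rv [0.1 0.3 0.3] len 26.7
position: [633.1, 32.6, 174.9]
eef_rot: [-154.2, 2.3, 152.9]
ft_force: [-0.1, -0.5, -2.5]
t 8.63 d [ 1.2  0.  26.5] rv [0.1 0.3 0.4] len 26.5
```

Scaled: 8 mm / 300 = 0.0267, 6 mm / 300 = 0.02, 0.3 degrees / 90 = 0.0033.

```bash
python3 inch.py '[[0.0033, 0, 0.0267, 0, 0, 0.0033, 0], [0, 0, 0.02, 0, 0, 0, 0], [0, 0, 0.01, 0, 0, 0, 0], [0, 0, 0, 0, 0, 0, 0], [0, 0, 0, 0, 0, 0, 0]]' | sed -n 2,4p; python3 -c "
from h import *
toslot(5,0)"; python3 inch.py '[[0, 0, 0.0067, 0, 0, 0, 0], [0, 0, 0.0067, 0, 0, 0, 0], [0, 0, 0, 0, 0, 0, 0]]' | sed -n 2,4p; python3 -c "
from h import *
toslot(5,0)"
```

```text
position: [628.7, 26.5, 158.8]
eef_rot: [-154.1, 2.4, 152.6]
ft_force: [0.8, -0.1, -1.7]
t 9.10 d [-0.6 -0.3  8.9] rv [0.  0.3 0.1] len 8.9
position: [628.0, 25.0, 155.1]
eef_rot: [-154.1, 2.4, 152.6]
ft_force: [0.1, -0.1, -3.6]
t 9.35 d [-0.6 -0.3  4.8] rv [0.  0.3 0.1] len 4.9
```

Scaled: 1.5 mm / 300 = 0.005, 1 mm / 300 = 0.0033.

```bash
for i in 1 2; do python3 inch.py '[[0, 0, 0.005, 0, 0, 0, 0], [0, 0, 0.0033, 0, 0, 0, 0], [0, 0, 0, 0, 0, 0, 0]]' | sed -n 2,4p; done; python3 -c "
from h import *
toslot(5,0)"
```

```text
position: [628.0, 24.3, 154.0]
eef_rot: [-154.2, 2.4, 152.7]
ft_force: [-0.9, 2.5, 2.7]
position: [628.1, 23.9, 153.5]
eef_rot: [-154.3, 2.6, 152.7]
ft_force: [-1.4, 9.0, 16.9]
t 9.85 d [-0.2 -0.2  2.9] rv [0.2 0.5 0.1] len 2.9
```

The rows are not in the units I measure in: shifts go in shares of 300 mm and turns go in shares of 90 degrees. I convert before sending: 0.6 mm / 300 = 0.002, 5 degrees / 90 = 0.0556.

```bash
python3 inch.py '[[0, 0, 0.002, 0, 0, 0.0556, 0], [0, 0, 0.002, 0, 0, 0.0556, 0], [0, 0, 0.002, 0, 0, 0.0556, 0], [0, 0, 0, 0, 0, 0, 0]]' | sed -n 2,4p; python3 -c "
from h import *
toslot(5,0);o=r.get_obs();Q=R.from_euler('xyz',o['eef_rot'],degrees=True);print(Q.inv().apply(o['ft_force']),Q.inv().apply(o['ft_torque']))"
```

```text
position: [628.2, 23.3, 152.1]
eef_rot: [-155.8, 9.1, 138.7]
ft_force: [0.9, 7.8, 16.5]
t 10.18 d [ 0.1 -0.4  1.4] rv [  0.3   0.5 -15.3] len 1.5
[  1.85645023  -1.08768472 -18.16113663] [ 0.04286988  0.52218119 -0.00321848]
```

Scaled: 0.6 mm / 300 = 0.002, 0.4 mm / 300 = 0.0013, 5 degrees / 90 = 0.0556.

```bash
python3 inch.py '[[0, 0, 0.0007, 0, 0, 0.0556, 0], [0, 0, 0.0013, 0, 0, 0.0556, 0], [0, 0, 0.002, 0, 0, 0.0556, 0], [0, 0, 0, 0, 0, 0, 0]]' | sed -n 2,4p
cat > q.py <<'E'
from h import *
toslot(5,0);o=r.get_obs();Q=R.from_euler('xyz',o['eef_rot'],degrees=True);print(Q.inv().apply(o['ft_force']).round(2),Q.inv().apply(o['ft_torque']).round(3),o['qpos'].round(0))
E
python3 q.py
```

```text
position: [628.2, 22.7, 151.1]
eef_rot: [-158.8, 15.0, 124.6]
ft_force: [2.5, 8.2, 17.2]
t 10.52 d [ 0.1 -0.5  0.3] rv [  0.4   0.5 -30.3] len 0.6
[  0.66  -0.24 -19.21] [-0.114  0.235  0.016] [  7.  39.  70. -22.  85. -20.]
```

Scaled: 0.6 mm / 300 = 0.002, 5 degrees / 90 = 0.0556.

```bash
python3 inch.py '[[0, 0, 0.002, 0, 0, 0.0556, 0], [0, 0, 0.002, 0, 0, 0.0556, 0], [0, 0, 0.002, 0, 0, 0.0556, 0], [0, 0, 0, 0, 0, 0, 0]]' | sed -n 2,4p; python3 q.py;  python3 inch.py '[[0, 0, 0.002, 0, 0, 0.0556, 0], [0, 0, 0.002, 0, 0, 0.0556, 0], [0, 0, 0.002, 0, 0, 0.0556, 0], [0, 0, 0, 0, 0, 0, 0]]' | sed -n 2,4p; python3 q.py
```

```text
position: [627.9, 21.9, 149.6]
eef_rot: [-163.2, 19.9, 109.7]
ft_force: [3.8, 7.3, 17.1]
t 10.85 d [ 0.1 -0.5 -1.4] rv [  0.4   0.5 -45.3] len 1.5
[ -0.59   0.65 -18.97] [-0.015  0.057  0.038] [  7.  39.  70. -22.  85.  -5.]
position: [627.7, 21.1, 148.1]
eef_rot: [-169.1, 23.5, 94.0]
ft_force: [3.5, 7.5, 17.2]
t 11.18 d [ 0.2 -0.6 -3.2] rv [  0.5   0.4 -60.3] len 3.2
[ -0.26   0.44 -19.09] [ 0.003 -0.203  0.064] [  7.  39.  70. -23.  85.  10.]
```

Scaled: 0.5 mm / 300 = 0.0017, 0.4 mm / 300 = 0.0013, 4 degrees / 90 = 0.0444.

```bash
python3 inch.py '[[0, 0, 0.0017, 0, 0, 0.0444, 0], [0, 0, 0.0017, 0, 0, 0.0444, 0], [0, 0, 0.0013, 0, 0, 0.0444, 0], [0, 0, 0, 0, 0, 0, 0]]' | sed -n 2,4p; python3 q.py;  python3 inch.py '[[0, 0, 0, 0, 0, 0.0333, 0], [0, 0, 0, 0, 0, 0.0333, 0], [0, 0, 0, 0, 0, 0, 0]]' | sed -n 2,4p; python3 q.py
```

```text
position: [627.5, 20.4, 146.9]
eef_rot: [-174.5, 25.3, 81.1]
ft_force: [3.9, 7.1, 17.9]
t 11.52 d [ 0.1 -0.6 -4.5] rv [  0.6   0.4 -72.2] len 4.5
[ -0.75   0.9  -19.67] [-0.03  -0.298 -0.003] [  7.  39.  70. -23.  85.  22.]
position: [627.5, 20.6, 146.8]
eef_rot: [-177.3, 25.7, 74.5]
ft_force: [2.5, 7.1, 16.9]
t 11.77 d [-0.1 -0.6 -4.6] rv [  0.6   0.4 -78.1] len 4.6
[ -0.52  -0.33 -18.54] [-0.207  0.022 -0.354] [  7.  39.  70. -23.  85.  28.]
```

Scaled: 0.2 mm / 300 = 0.0007, 3 degrees / 90 = 0.0333.

```bash
python3 inch.py '[[0, 0, 0.0007, 0, 0, 0.0333, 0], [0, 0, 0, 0, 0, 0.0333, 0], [0, 0, 0, 0, 0, 0, 0], [0, 0, 0, 0, 0, 0, 0]]' | sed -n 2,4p; python3 q.py
```

```text
position: [627.5, 20.5, 146.7]
eef_rot: [179.9, 25.8, 68.1]
ft_force: [3.6, 6.2, 17.7]
t 12.10 d [-0.2 -0.6 -4.7] rv [  0.6   0.4 -83.9] len 4.7
[ -1.35   1.11 -19.01] [-0.288 -0.135 -1.088] [  7.  39.  70. -23.  85.  34.]
```

Screw is firmly on its stop (torque −1.1 N m, 7.6 mm advanced). Relieve and withdraw.

Scaled: -30 mm / 300 = -0.1, -15 mm / 300 = -0.05, -4 degrees / 90 = -0.0444.

```bash
python3 inch.py '[[0, 0, -0.0017, 0, 0, -0.0444, 0], [0, 0, -0.0017, 0, 0, -0.0444, 0], [0, 0, -0.01, 0, 0, 0, 0], [0, 0, -0.02, 0, 0, 0, 0], [0, 0, -0.05, 0, 0, 0, 0], [0, 0, -0.1, 0, 0, 0, 0], [0, 0, -0.1, 0, 0, 0, 0], [0, 0, 0, 0, 0, 0, 0]]'; python3 -c "
from h import *
import cv2
d,rv=delta([604.6,212.5,235],R.from_euler('xyz',[180,0,56.5],degrees=True)); print(rv/6)
im=imaging.capture('side');cv2.imwrite('pics/s4.png',im[:,:,::-1])
im=imaging.capture('top');cv2.imwrite('pics/t4.png',im[:,:,::-1])"
```

```text
t: 12.77
position: [641.7, 56.2, 225.5]
eef_rot: [-176.3, 25.5, 76.9]
ft_force: [0.4, 0.4, -1.8]
finger_gap: 0.321
gripper_force: 59.9
t 12.77 d [125.7 -76.  -65.7] rv [ 0.9 25.8 19.2] len 160.9
[0.15683512 4.30412107 3.19824285]
```

Scaled: -10 mm / 300 = -0.0333, 4.3 degrees / 90 = 0.0478.

```bash
python3 inch.py '[[0, 0, -0.0333, 0.0022, 0.0478, 0.0356, 0], [0, 0, 0, 0.0022, 0.0478, 0.0356, 0], [0, 0, 0, 0.0022, 0.0478, 0.0356, 0], [0, 0, 0, 0.0022, 0.0478, 0.0356, 0], [0, 0, 0, 0.0022, 0.0478, 0.0356, 0], [0, 0, 0, 0.0022, 0.0478, 0.0356, 0], [0, 0, 0, 0, 0, 0, 0]]'; python3 -c "
from h import *
d,rv=delta([604.6,212.5,235],R.from_euler('xyz',[180,0,56.5],degrees=True))"
```

```text
t: 13.45
position: [641.0, 56.3, 227.8]
eef_rot: [-179.3, 0.3, 56.1]
ft_force: [0.1, -1.0, -2.0]
finger_gap: 0.323
gripper_force: 59.7
t 13.45 d [ 109.3 -117.5   -6.4] rv [-0.7  0.3 -0.4] len 160.6
```

Scaled: -22 mm / 300 = -0.0733, -20 mm / 300 = -0.0667, -0.7 degrees / 90 = -0.0078.

```bash
python3 inch.py '[[0.0667, -0.0733, -0.0067, -0.0078, 0.0033, -0.0044, 0], [0.0667, -0.0733, -0.0067, 0, 0, 0, 0], [0.0667, -0.0733, -0.0067, 0, 0, 0, 0], [0.0667, -0.0733, 0, 0, 0, 0, 0], [0.0633, -0.0667, 0, 0, 0, 0, 0], [0.0333, -0.0333, 0, 0, 0, 0, 0], [0, 0, 0, 0, 0, 0, 0], [0, 0, 0, 0, 0, 0, 0]]'; python3 -c "
from h import *
d,rv=delta([604.6,212.5,112.5],R.from_euler('xyz',[180,0,56.5],degrees=True))"
```

```text
t: 14.12
position: [602.6, 214.1, 233.7]
eef_rot: [179.9, 0.2, 56.9]
ft_force: [0.2, 0.2, -1.9]
finger_gap: 0.319
gripper_force: 59.7
t 14.12 d [  0.3   2.3 121.2] rv [0.1 0.2 0.4] len 121.2
```

Scaled: 25 mm / 300 = 0.0833, 20 mm / 300 = 0.0667, 0.4 degrees / 90 = 0.0044.

```bash
python3 inch.py '[[0.001, 0.0077, 0.0667, 0, 0.0022, 0.0044, 0], [0, 0, 0.0833, 0, 0, 0, 0], [0, 0, 0.05, 0, 0, 0, 0], [0, 0, 0, 0, 0, 0, 0], [0, 0, 0.0133, 0, 0, 0, 0], [0, 0, 0.0133, 0, 0, 0, 0], [0, 0, 0.0133, 0, 0, 0, 0], [0, 0, 0, 0, 0, 0, 0]]'; python3 -c "
from h import *
d,rv=delta([604.6,212.5,112.5],R.from_euler('xyz',[180,0,56.5],degrees=True))"
```

```text
t: 14.78
position: [605.3, 212.8, 162.6]
eef_rot: [179.9, -0.1, 56.4]
ft_force: [-0.2, -0.6, -1.9]
finger_gap: 0.324
gripper_force: 59.7
t 14.78 d [-0.7 -0.5 50.1] rv [ 0.1 -0.1 -0.1] len 50.1
```

Bit is in the hole with no contact; lower the rest.

Scaled: 12 mm / 300 = 0.04, 10 mm / 300 = 0.0333.

```bash
python3 inch.py '[[-0.0017, -0.0013, 0.0333, 0, 0, 0, 0], [0, 0, 0.04, 0, 0, 0, 0], [0, 0, 0.04, 0, 0, 0, 0], [0, 0, 0.03, 0, 0, 0, 0], [0, 0, 0.01, 0, 0, 0, 0], [0, 0, 0, 0, 0, 0, 0], [0, 0, 0, 0, 0, 0, 0]]'; python3 inch.py '[[0, 0, 0.005, 0, 0, 0, 0], [0, 0, 0.0033, 0, 0, 0, 0], [0, 0, 0, 0, 0, 0, 0]]'
```

```text
t: 15.37
position: [604.8, 212.9, 116.8]
eef_rot: [179.9, -0.1, 56.4]
ft_force: [-1.1, -0.0, -1.4]
finger_gap: 0.32
gripper_force: 59.7
t: 15.62
position: [604.8, 212.8, 114.4]
eef_rot: [179.9, -0.1, 56.4]
ft_force: [-0.4, -0.5, -2.5]
finger_gap: 0.319
gripper_force: 59.7
```

Scaled: 1 mm / 300 = 0.0033.

```bash
python3 inch.py '[[0, 0, 0.0033, 0, 0, 0, 0], [0, 0, 0.0033, 0, 0, 0, 0], [0, 0, 0, 0, 0, 0, 0]]'; python3 inch.py '[[0, 0, 0.0033, 0, 0, 0, 0], [0, 0, 0.0017, 0, 0, 0, 0], [0, 0, 0, 0, 0, 0, 0]]'
```

```text
t: 15.87
position: [604.7, 212.8, 112.1]
eef_rot: [179.9, -0.1, 56.4]
ft_force: [-0.6, -0.9, -2.4]
finger_gap: 0.319
gripper_force: 59.7
t: 16.12
position: [604.9, 212.9, 111.9]
eef_rot: [179.8, -0.2, 56.4]
ft_force: [-2.5, -1.8, 7.1]
finger_gap: 0.32
gripper_force: 60.8
```

Scaled: -30 mm / 300 = -0.1, -20 mm / 300 = -0.0667.

```bash
python3 inch.py '[[0, 0, 0, 0, 0, 0, 1], [0, 0, 0, 0, 0, 0, 1], [0, 0, 0, 0, 0, 0, 1], [0, 0, 0, 0, 0, 0, 1], [0, 0, -0.0333, 0, 0, 0, 1], [0, 0, -0.0667, 0, 0, 0, 1], [0, 0, -0.1, 0, 0, 0, 1], [0, 0, -0.1, 0, 0, 0, 1]]'; python3 inch.py '[[0, 0, -0.1, 0, 0, -0.0222, 1], [0, 0, 0, 0, 0, -0.0444, 0], [0, 0, 0, 0, 0, -0.0444, 0]]'; python3 -c "
from h import *
print(w(LT,[0,0,0]))
d,rv=delta(w(LT,[-2,0,225]),R.from_euler('xyz',[180,0,66.9],degrees=True))"
```

```text
t: 16.78
position: [604.2, 212.7, 202.1]
eef_rot: [179.9, -0.1, 56.4]
ft_force: [0.1, 0.1, 0.2]
finger_gap: 0.998
gripper_force: 0.0
t: 17.03
position: [604.9, 213.0, 234.0]
eef_rot: [179.6, -0.3, 66.6]
ft_force: [-0.3, -0.5, -0.5]
finger_gap: 0.747
gripper_force: 0.0
[590.  -68.4   0. ]
t 17.03 d [-262.2   97.9    8.4] rv [ 0.4 -0.3 -0.3] len 280.0
```

Scaled: -33 mm / 300 = -0.11, -31 mm / 300 = -0.1033, 0.4 degrees / 90 = 0.0044.

```bash
python3 inch.py '[[-0.11, 0.0407, 0, 0.0044, -0.0033, -0.0033, 0], [-0.11, 0.0407, 0, 0, 0, 0, 0], [-0.11, 0.0407, 0, 0, 0, 0, 0], [-0.11, 0.0407, 0, 0, 0, 0, 0], [-0.11, 0.0407, 0, 0, 0, 0, 0], [-0.11, 0.0407, 0, 0, 0, 0, 0], [-0.11, 0.0407, 0, 0, 0, 0, 0], [-0.1033, 0.0407, 0, 0, 0, 0, 0]]'; python3 inch.py '[[0, 0, 0, 0, 0, 0, 0], [0, 0, 0, 0, 0, 0, 0]]'; python3 -c "
from h import *
d,rv=delta(w(LT,[-2,0,123]),R.from_euler('xyz',[180,0,66.9],degrees=True))
import cv2
im=imaging.capture('side')
c,T=camT('side'); u=proj(c,T,[w(LT,[33,0,137])])[0]; x,y=u.astype(int)
im2=cv2.resize(im[y-105:y+75,x-100:x+100,::-1],None,fx=3,fy=3,interpolation=cv2.INTER_CUBIC)
cv2.imwrite('pics/s5.png',im2)"
```

```text
t: 17.7
position: [589.9, -68.3, 232.2]
eef_rot: [-179.8, 0.2, 66.7]
ft_force: [1.5, -0.7, -0.4]
finger_gap: -0.004
gripper_force: 0.0
t: 17.87
position: [590.2, -68.0, 231.9]
eef_rot: [-179.8, 0.2, 66.6]
ft_force: [0.9, -0.3, -0.4]
finger_gap: -0.001
gripper_force: 0.0
t 17.87 d [  1.9   0.4 108.9] rv [-0.2  0.2 -0.3] len 108.9
```

Scaled: 30 mm / 300 = 0.1, 15 mm / 300 = 0.05.

```bash
python3 inch.py '[[0.0033, 0, 0.1, 0, 0, 0, 0], [0.0033, 0, 0.1, 0, 0, 0, 0], [0, 0, 0.1, 0, 0, 0, 0], [0, 0, 0.05, 0, 0, 0, 0], [0, 0, 0.0133, 0, 0, 0, 0], [0, 0, 0, 0, 0, 0, 0]]'; python3 inch.py '[[-0.0267, 0, 0, 0, 0, 0, 0], [-0.0267, 0, 0, 0, 0, 0, 0], [-0.0267, 0, 0, 0, 0, 0, 0], [-0.0267, 0, 0, 0, 0, 0, 0], [-0.0267, 0, 0, 0, 0, 0, 0], [0, 0, 0, 0, 0, 0, 0]]';python3 -c "
from h import *
p,_,_=pose();print(LT[:3,:3].T@(p-LT[:3,3]))"
```

```text
t: 18.42
position: [590.4, -63.7, 121.7]
eef_rot: [-179.7, 0.2, 66.8]
ft_force: [-0.3, -1.0, 0.6]
finger_gap: 0.002
gripper_force: 0.0
t: 18.92
position: [574.2, -103.2, 122.7]
eef_rot: [-179.8, 0.2, 66.6]
ft_force: [0.1, 0.4, 0.1]
finger_gap: 0.003
gripper_force: 0.0
[ 38.25365982  -0.89129735 122.65727627]
```

Scaled: -5 mm / 300 = -0.0167, -4 mm / 300 = -0.0133.

```bash
for i in 1 2; do python3 inch.py '[[-0.0167, 0, 0, 0, 0, 0, 0], [-0.0133, 0, 0, 0, 0, 0, 0], [0, 0, 0, 0, 0, 0, 0]]' | sed -n 2,4p; done;python3 -c "
from h import *
p,_,_=pose();print(LT[:3,:3].T@(p-LT[:3,3]))"
```

```text
position: [570.8, -110.3, 122.2]
eef_rot: [-179.7, 0.2, 66.7]
ft_force: [1.2, 0.4, 0.2]
position: [569.4, -113.4, 122.5]
eef_rot: [-179.8, -0.3, 66.8]
ft_force: [17.2, 37.4, -2.2]
[ 49.42385198  -1.26563744 122.47222871]
```

Scaled: -40 mm / 300 = -0.1333, -30 mm / 300 = -0.1.

```bash
python3 inch.py '[[0.0267, 0, 0, 0, 0, 0, 0], [0.05, 0, 0, 0, 0, 0, 0], [0.05, 0, 0, 0, 0, 0, 0], [0, 0, -0.1, 0, 0, 0, 0], [0, 0, -0.1333, 0, 0, 0, 0], [0, 0, -0.1333, 0, 0, 0, 0], [0.1, -0.0833, -0.0333, 0, 0, 0, 0], [0.1, -0.0833, 0, 0, 0, 0, 0]]'; python3 inch.py '[[0.1167, -0.0667, 0, 0, 0, 0, 0], [0.1167, -0.0667, 0, 0, 0, 0, 0], [0, 0, 0, 0, 0, 0, 0], [0, 0, 0, 0, 0, 0, 0]]'; python3 -c "
from h import *
import cv2
a=imaging.capture('side')[150:340,200:400,::-1]; b=imaging.capture('top')[150:350,190:410,::-1]
a=cv2.resize(a,(400,380),interpolation=cv2.INTER_CUBIC); b=cv2.resize(cv2.convertScaleAbs(b,alpha=1.8),(400,380),interpolation=cv2.INTER_CUBIC)
cv2.imwrite('pics/fin.png',np.hstack([a,b]))"
```

```text
t: 20.08
position: [561.8, -8.5, 245.7]
eef_rot: [179.9, 0.1, 66.6]
ft_force: [0.2, 1.2, -0.4]
finger_gap: -0.003
gripper_force: 0.0
t: 20.42
position: [551.6, 73.6, 242.2]
eef_rot: [-179.8, 0.2, 66.9]
ft_force: [-1.3, -0.3, 0.2]
finger_gap: 0.002
gripper_force: 0.0
```

View pics/fin.png

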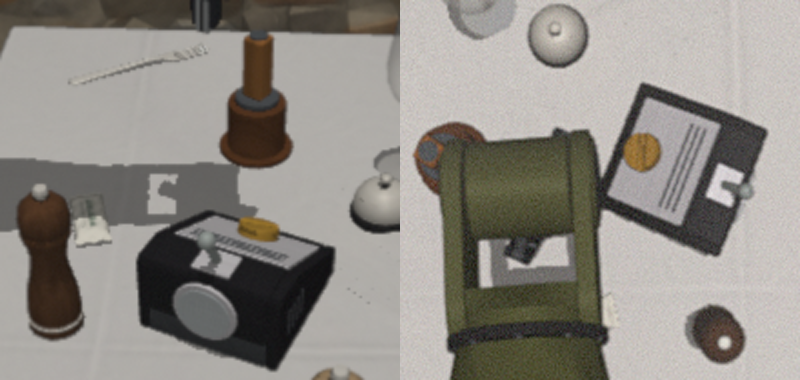

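The final picture shows the hatch shut with the screw seated on it at (258,228). The toggle leans to the back at (745,190) in the top panel. The driver stands in its stand at (257,95), and the other things I can see are where they were.

```bash
python3 -c "
from station import r, imaging
print(r.sign_off())"
```

```text
the job is handed in; nothing more can be done
None
```

The job is handed in at about 20 s of the 64 s. The hatch is shut, the screw is turned home onto its stop, the screwdriver is back in its stand and released, and the lamp was switched on last; the final switch push briefly reached about 41 N at the fingertips, and the judge's verdict wasn't shown.

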